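# Pour pearls from the scoop and keep it raised

## Robot

A 6-joint arm with a two-finger parallel gripper is mounted at the origin on the work surface. World frame = base frame: x ahead of the robot, y to its left, z up, the work surface at z = 0. Lengths are in m, angles in rad, forces in N, time in s.
With the tool pointing down it reaches from about 0.325 to 0.85 m from the base axis. Payload 15.5 kg.
Tool frame: the origin (TCP) lies midway between the tips of the shut fingers; the grasp point (between the pads) lies 19 mm behind it (hold_point_z is the distance from the TCP to the grasp point, in m); z points along the fingers, y is the direction in which the jaws open and shut (so a half turn about z gives the same grasp; the last joint's range is limited). The gripper opens to 91 mm and grips with 3 to 60 N. Pads are 32 mm wide; open, the fingers measure 118 mm over their backs; the gripper's body (76 mm by 178 mm) begins 60 mm behind the grasp point.
Start: joints at [1.067, 0.494, 1.345, -0, 1.302, -0.096], TCP at [0.248, 0.574, 0.214] pointing down, gripper open.
Joint ranges: [-2.91, 2.91], [-0.82, 2.16], [0.22, 2.67], [-1.22, 4.37], [0.12, 2.79], [-3.08, 3.08]. Speed limits (rad/s): [1.89, 1.89, 2.57, 3.01, 3.01, 3.01].

## Interface

Orientations are given as a unit quaternion [x, y, z, w].
In Python, from plant import get_state, snapshot, camera_info, finish_job, hold_point_z gives the robot as it stands.
- The arm moves only by the shell command python3 -m handwheel 'ROWS' [FORCE]. ROWS is JSON, a list of rows, each an object of numbers: "dx", "dy", "dz": the shift along the tool's x, y, z in mm; "rx", "ry", "rz": the turn, a rotation vector about the tool's x, y, z in degrees; "grip": the finger opening in mm, from 0 to 91.2. In form: [{"dx": .., "dy": .., "dz": .., "rx": .., "ry": .., "rz": .., "grip": ..}, ...]. A call has 1 to 5 rows; each row shifts and turns the commanded pose from where the row before left it, along the tool's axes as they then stand; what a row does not reach is not made up. A row lasts 1/10 s, in which the tool goes at most 50 mm and 8.59 degrees, less where a joint would pass 70% of its speed; a pose out of reach is approached as far as the arm can. A call with a gripper value outside its range is refused whole. The fingers move at their own pace and stop on an object; FORCE is the grip in N (left out, the last holds). Time passes only in rows, so rows that do not move let the fingers close. It gives the time, the measured TCP pose, the force and the opening at its end, in the units of the state.
- get_state(): the state, without advancing time (a new reading comes with each control period).
- snapshot(name): name is "side" or "top" or "wrist"; returns the picture (420x560x3 uint8, red, green, blue); there is no depth.
- camera_info(name): a dict with "mtx" (3x3 intrinsics, pixels), "cam_to_world" (4x4, takes a point from camera to world coordinates). Camera axes: x right, y up, looking along -z (the intrinsics and any distortion apply to the point x, -y, -z); pixel columns grow to the right and rows downward; lengths in m; the calibration is good to about 2 mm. A picture is of the moment at which its call begins: read the wrist's pose just before it. camera_info takes no time and is no camera call; for the wrist camera it gives the pose at the moment of the call.
- finish_job(): hands the job in, once; it reports no verdict.
The state is a dict: "clock": time; "q": joint angles; "qvel": joint speeds; "tau": joint torques, N m; "tcp_pos": TCP position; "tool_rot": TCP orientation; "force": force on the tool from outside, world axes, zero at the start; "wrist_torque": the same for the moment, N m; "opening": finger opening in m.
Only numpy, scipy, OpenCV 4.12 (cv2) and the standard library are available. Lean on these libraries where they do the work, as an engineer would, in place of code of your own. Each camera call takes 0.05 s, during which the arm holds its last target.

## Task

Draw the steel scoop up out of its wooden holder without spilling, carry it to the round wooden bowl and tip its spout down over the bowl so that all four pearls roll in. Drop no pearl on the bench, and leave the bowl and the other things where they are. Finish while still holding the scoop, motionless and raised over the bowl, clear of it, spout down at about 45 degrees.

Things in the scene. Friction and masses are not known exactly. Their poses are not given: they have to be found in the camera images.
- scoop: Dark steel scoop (0.12 kg) holding four pearls. Origin: centre of underside, z up as it stands. Pan x -55 to +40, 80 wide (y), walls 38 high, 3 thick. Its floor rises 9 degrees to the open lipless spout at -x, so the pearls lie in a row at the back wall until the spout is tipped down over 9 degrees. Sizes in mm.
- scoop_grip (a point): Point in the scoop's grip, at (+55, 0, +66) in its frame. The grip is a pale wooden upright block at the back: 14 thick (y), x +38 to +72, z 26 to 86. Take it from above, fingers closing along the scoop's y; 40 N holds it well. Axes as the scoop's.
- scoop_spout (a point): Middle of the pouring edge of the scoop, at (-55, 0, +20) in its frame, axes as the scoop's. Tipped slowly, the pearls roll out slowly.
- scoop_pan (a point): a point amid the scoop's pan, at (-5, 0, +22) in the scoop's frame
- dock: Fixed plywood holder, an open pocket in which the scoop stands with 3 to 4 mm of play: foot 125 x 112, walls reach 36 above the bench, floor 14 above it. The scoop comes out straight up by 25. Origin on the bench under the scoop's origin, axes as the standing scoop's (spout -x, roughly to the robot). Left or right.
- bowl: Loose round dark wooden bowl, rim outer diameter 160, height 60, wall 5, origin at the centre of its underside. Empty at the start; on the other side from the holder.
- bowl_rim (a point): centre of the bowl's mouth, 60 above the bench
- pearl0_center (a point): centre of one of the four pearls, 18 diameter balls of 10 g, lying in the scoop at the start
- pearl1_center (a point): centre of one of the four pearls, 18 diameter balls of 10 g, lying in the scoop at the start
- pearl2_center (a point): centre of one of the four pearls, 18 diameter balls of 10 g, lying in the scoop at the start
- pearl3_center (a point): centre of one of the four pearls, 18 diameter balls of 10 g, lying in the scoop at the start
- spool: bystander: small black plastic spool standing upright, 84 diameter, 68 tall; origin under its centre
- pen: bystander: white glue pen lying flat, about 120 long, 16 thick; origin under its centre
- jar: bystander: small glass jar, 52 diameter, 70 tall; origin under its centre
- dish: bystander: rectangular open wooden dish, 110 x 90 x 25 (empty; not the bowl); origin under its centre
- lighter: bystander: small clear lighter lying flat, 85 x 24 x 12; origin under its centre
- pliers: bystander: steel pliers lying flat, 120 long; origin under its centre

How it is judged:
By the outcome, as a careful person would: the job done as asked, in the order asked, and still so for the second after the job is handed in, while the arm keeps its last pose, push and grip.
It also fails if it takes over 56 s, if anything falls off the work surface, if the arm or the gripper's body presses on something with over 40 N, if the wrist force passes 120 N, or if a joint passes its speed limit or range.

## Working session

There is one attempt and no reset: what is moved stays moved. The work goes in short steps, Python scripts to look and compute and a shell command to move; the robot and the scene stay as the last step left them, time stands still between calls to the robot, and variables do not carry over. Pictures are saved under pics/ and viewed, and the job is handed in when it is done.

```bash
mkdir -p pics; ls; python3 - <<'E'
from plant import *
import cv2
print(get_state(), hold_point_z)
for n in ("side","top","wrist"):
    i=camera_info(n); print(n,i)
    cv2.imwrite(f"pics/{n}0.png",snapshot(n)[:,:,::-1])
E
```

```text
pics
{'clock': 0.0, 'q': array([ 1.06652244e+00,  4.94185888e-01,  1.34613664e+00, -3.54082444e-05,
        1.30250858e+00, -9.55000063e-02]), 'qvel': array([ 1.16592871e-03,  1.62011221e-04, -1.09352246e-04, -1.32785706e-03,
       -9.62489395e-04, -7.70911457e-05]), 'tau': array([ 1.78195278e-03, -8.78813982e+01, -3.81857908e+01,  7.08539737e-02,
        5.31964016e-02, -1.14715949e-04]), 'tcp_pos': array([0.24824748, 0.57316041, 0.21333472]), 'tool_rot': array([ 2.02962254e-01,  9.79186366e-01, -5.96634326e-04, -1.66621526e-04]), 'force': array([-0.72041086, -0.32811296, -0.38621842]), 'wrist_torque': array([0.04335732, 0.01339729, 0.03431047]), 'opening': 0.09120554719195886} 0.0188
side {'mtx': array([[541.48382747,   0.        , 285.73881095],
       [  0.        , 541.48382747, 207.78267082],
       [  0.        ,   0.        ,   1.        ]]), 'cam_to_world': array([[ 0.99043048,  0.09058042, -0.10412808,  0.39089531],
       [-0.13774297,  0.69590607, -0.70479899, -0.92389956],
       [ 0.00862238,  0.71239731,  0.7017234 ,  0.96997668],
       [ 0.        ,  0.        ,  0.
[... 185 characters left out ...]
   ]]), 'cam_to_world': array([[ 0.00594436,  0.99742923, -0.07141143,  0.45500022],
       [-0.99997457,  0.00621048,  0.00350505, -0.03421863],
       [ 0.00393953,  0.07138878,  0.99744079,  1.15344731],
       [ 0.        ,  0.        ,  0.        ,  1.        ]])}
wrist {'mtx': array([[292.65022411,   0.        , 279.25735785],
       [  0.        , 292.65022411, 213.49185523],
       [  0.        ,   0.        ,   1.        ]]), 'cam_to_world': array([[ 0.39733199, -0.87672895, -0.27106021,  0.17053676],
       [ 0.91767371,  0.37911961,  0.11892555,  0.6083876 ],
       [-0.00150124, -0.29599775,  0.95518746,  0.38354709],
       [ 0.        ,  0.        ,  0.        ,  1.        ]])}
```

View pics/top0.png

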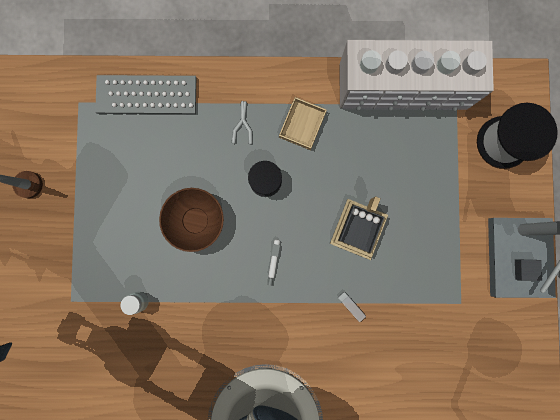

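View pics/side0.png

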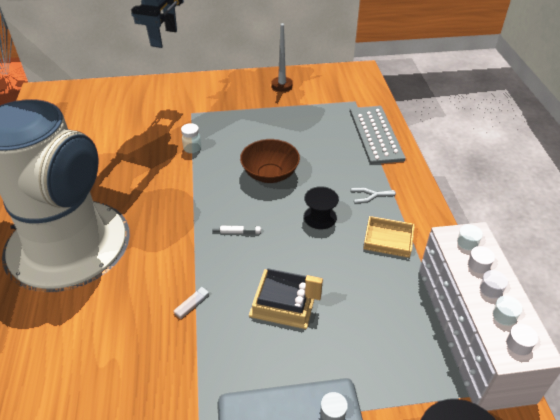

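View pics/wrist0.png

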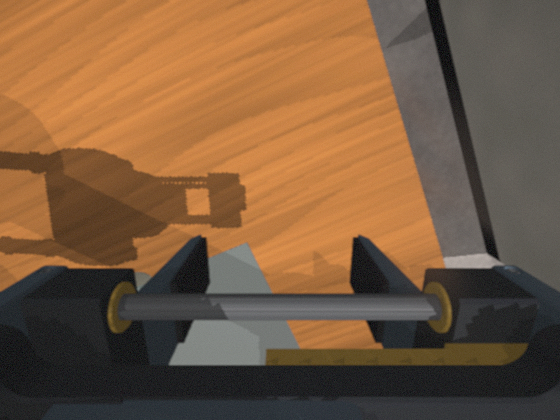

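The top view shows the holder with the scoop at about (360,228), grip at (375,204) and pearls around (367,214). The bowl is at (191,219). I'll zoom in on both.

```bash
python3 - <<'E'
import cv2
t=cv2.imread("pics/top0.png"); s=cv2.imread("pics/side0.png")
cv2.imwrite("pics/ztop.png",cv2.resize(t[185:270,320:400],None,fx=7,fy=7,interpolation=cv2.INTER_CUBIC))
cv2.imwrite("pics/zside.png",cv2.resize(s[260:335,240:335],None,fx=8,fy=8,interpolation=cv2.INTER_CUBIC))
cv2.imwrite("pics/zbowl.png",cv2.resize(t[170:270,145:250],None,fx=6,fy=6,interpolation=cv2.INTER_CUBIC))
E
```

```text
(no output)
```

View pics/ztop.png

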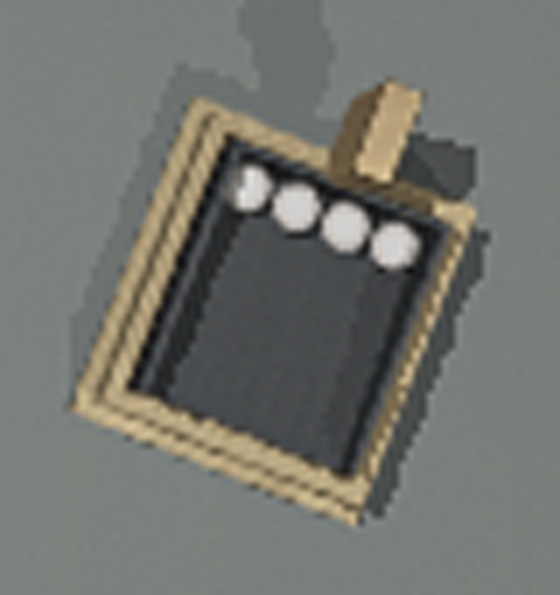

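View pics/zside.png

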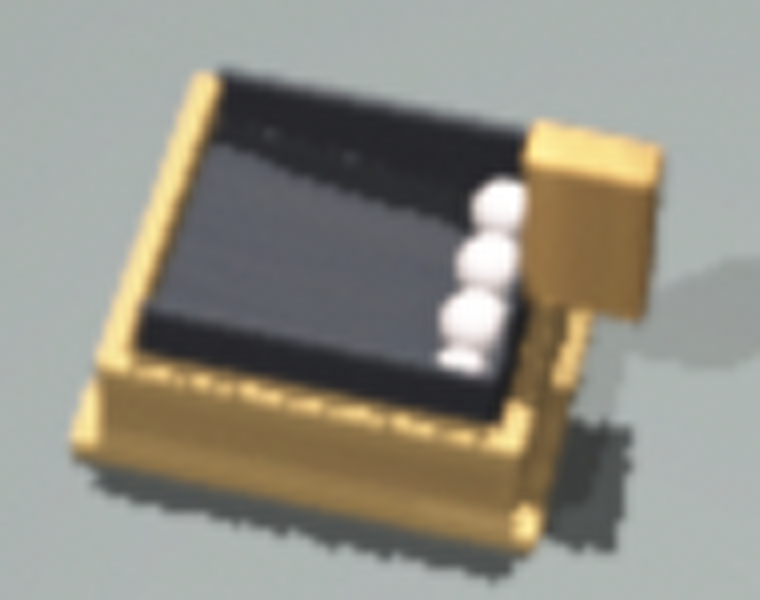

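View pics/zbowl.png

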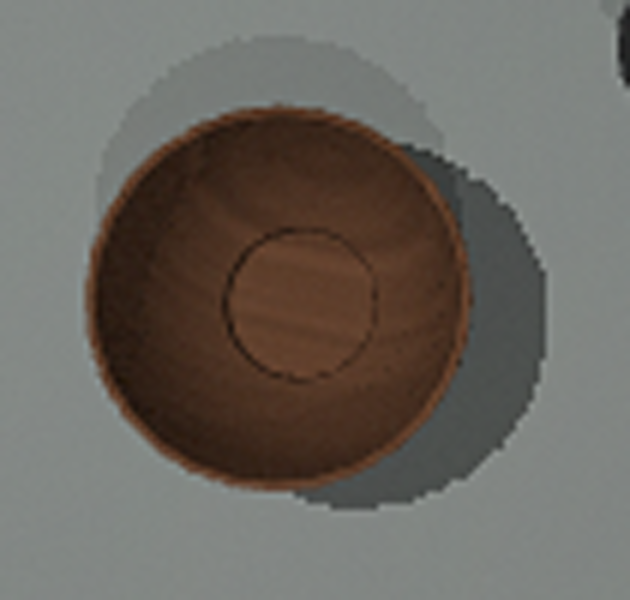

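```bash
cat > h.py <<'E'
import numpy as np, cv2
from plant import *
from scipy.spatial.transform import Rotation as R
from scipy.optimize import least_squares
def proj(i,P):
    P=np.atleast_2d(P); T=np.linalg.inv(i["cam_to_world"]); c=P@T[:3,:3].T+T[:3,3]
    K=i["mtx"]; return np.c_[K[0,2]-K[0,0]*c[:,0]/c[:,2], K[1,2]+K[1,1]*c[:,1]/c[:,2]]
def scoopw(p,L): # p x y z yaw
    return np.asarray(L)/1000@R.from_euler('z',p[3]).as_matrix().T+p[:3]
E
cat > fit.py <<'E'
from h import *
it,is_=camera_info("top"),camera_info("side")
u=lambda a,z,o:(np.array(a)+.5)/z-.5+o
top=[((72,7,86),(385,82)),((72,-7,86),(425,92)),((38,-7,86),(397,183)),((38,7,86),(358,175)),((40,40,38),(226,136)),((40,-40,38),(452,216))]
side=[((38,7,86),(530,122)),((72,7,86),(662,150)),((72,-7,86),(650,185)),((38,-7,86),(527,158)),((-55,40,38),(222,72))]
tl=np.array([a for a,_ in top]);tp=u([b for _,b in top],7,np.array([320,185]))
sl=np.array([a for a,_ in side]);sp=u([b for _,b in side],8,np.array([240,260]))
f=lambda p:np.r_[(proj(it,scoopw(p,tl))-tp).ravel(),(proj(is_,scoopw(p,sl))-sp).ravel()]
r=least_squares(f,[.42,-.2,.014,0],loss='soft_l1')
print(r.x,np.degrees(r.x[3]));print(f(r.x).reshape(-1,2).round(1))
g=lambda q:f([q[0],q[1],.014,q[2]]); r=least_squares(g,[.42,-.2,0],loss='soft_l1');p=np.array([r.x[0],r.x[1],.014,r.x[2]])
print(p,np.degrees(p[3]));print(g(r.x).reshape(-1,2).round(1))
print("grip",scoopw(p,[[55,0,66]]))
# bowl
t=cv2.imread("pics/top0.png");s=cv2.imread("pics/side0.png")
a=np.linspace(0,2*np.pi,60)
ring=lambda c,r,z:np.c_[c[0]+r*np.cos(a),c[1]+r*np.sin(a),0*a+z]
bt=u([(280,106),(92,300),(470,300),(280,490)],6,np.array([145,170]))
def fb(c):
    P=proj(it,ring(c,.08,.06)); return [P[:,0].min()-bt[1,0],P[:,0].max()-bt[2,0],P[:,1].min()-bt[0,1],P[:,1].max()-bt[3,1]]
rb=least_squares(fb,[.43,.18],diff_step=1e-3);print("bowl",rb.x,rb.fun)
for im,i in((t,it),(s,is_)):
    cv2.polylines(im,[proj(i,ring(rb.x,.08,.06)).round().astype(int)],True,(0,255,0))
    for q in proj(i,scoopw(p,tl)):cv2.circle(im,tuple(q.round().astype(int)),1,(0,0,255),-1)
cv2.imwrite("pics/ov.png",np.hstack([t[150:290,130:410],s[130:340,220:500][:140]])); cv2.imwrite("pics/ovs.png",s)
E
python3 fit.py
```

```text
[ 0.49682065 -0.24238872  0.01715368 -0.37215096] -21.322679296397258
[[ 0.4 -0.5]
 [ 0.2  0.2]
 [-0.9  0.5]
 [-0.9 -0.5]
 [ 1.9  0.8]
 [-0.2  1.3]
 [ 0.7 -0.3]
 [ 0.7 -0.7]
 [ 0.9  0.4]
 [-0.3  0.5]
 [-0.6  0. ]]
[ 0.49722441 -0.24116342  0.014      -0.37994239] -21.76909524051874
[[-0.2 -0.5]
 [-0.4  0.3]
 [-1.6  0.5]
 [-1.5 -0.6]
 [ 1.4  0.7]
 [-1.   1.4]
 [ 0.7  0.3]
 [ 0.7  0. ]
 [ 0.8  1. ]
 [-0.4  1.1]
 [-0.3  0.4]]
grip [[ 0.54830214 -0.2615611   0.08      ]]
bowl [0.51053995 0.18102935] [-1.02484549  1.02622434 -0.4650638   0.44485878]
```

Scoop origin is about (0.497, -0.241), yaw -22°. The grip point is (0.548, -0.262, 0.080) and the bowl is at (0.511, 0.181). Tool yaw already nearly matches, with tool x ≈ scoop -x. Moving across above everything.

```bash
python3 -m handwheel '[{"dx":-16,"dy":-17,"grip":91},{"dx":-32,"dy":-34,"grip":91},{"dx":-32,"dy":-34,"grip":91},{"dx":-32,"dy":-34,"grip":91},{"dx":-32,"dy":-34,"grip":91}]' 40
python3 -m handwheel '[{"dx":-32,"dy":-34},{"dx":-32,"dy":-34},{"dx":-32,"dy":-34},{"dx":-32,"dy":-34},{"dx":-32,"dy":-34}]'
python3 -m handwheel '[{"dx":-32,"dy":-34},{"dx":-32,"dy":-34},{"dx":-32,"dy":-34},{"dx":-32,"dy":-34},{"dx":-32,"dy":-34}]'
```

```text
invalid input
invalid input
invalid input
```

```bash
cat > st.py <<'E'
from h import *
s=get_state(); r=R.from_quat(s['tool_rot']).as_matrix()
print("t",round(s['clock'],2),"tcp",(s['tcp_pos']*1000).round(1),"F",s['force'].round(1),"M",s['wrist_torque'].round(2),"open",round(s['opening']*1000,1))
print("xaxis",r[:,0].round(3),"yaw",np.degrees(np.arctan2(r[1,0],r[0,0])).round(2),"z",r[:,2].round(3),"q",s['q'].round(2),"v",abs(s['qvel']).max().round(3))
import sys
if len(sys.argv)>3:
    d=np.array([float(v) for v in sys.argv[1:4]])-s['tcp_pos']*1000
    print("tool delta to target",(r.T@d).round(1))
E
python3 st.py 548.3 -261.6 150
```

```text
t 0.15 tcp [248.3 573.2 213.5] F [ 1.7 -0.2 -0.4] M [ 0.01 -0.    0.01] open 91.0
xaxis [-0.918  0.398  0.   ] yaw 156.58 z [-0.    -0.001 -1.   ] q [ 1.07  0.49  1.35  0.    1.3  -0.1 ] v 0.002
tool delta to target [-607.2 -646.7   64. ]
```

```bash
python3 -m handwheel '[{"dx":-16,"dy":-17,"dz":0,"rx":0,"ry":0,"rz":0,"grip":91},{"dx":-32,"dy":-34,"dz":0,"rx":0,"ry":0,"rz":0,"grip":91},{"dx":-32,"dy":-34,"dz":0,"rx":0,"ry":0,"rz":0,"grip":91},{"dx":-32,"dy":-34,"dz":0,"rx":0,"ry":0,"rz":0,"grip":91},{"dx":-32,"dy":-34,"dz":0,"rx":0,"ry":0,"rz":0,"grip":91}]' 40; python3 st.py
```

```text
clock: 0.65
tcp_pos: [0.3199, 0.3741, 0.2138]
tool_rot: [0.203, 0.979, -0.0, -0.0]
force: [1.6, -0.5, -0.1]
opening: 0.0909
t 0.65 tcp [319.9 374.1 213.8] F [ 1.6 -0.5 -0.1] M [ 0.03 -0.05  0.05] open 90.9
xaxis [-0.918  0.397  0.   ] yaw 156.61 z [-0. -0. -1.] q [ 0.74  0.31  1.66 -0.    1.17 -0.42] v 0.849
```

```bash

python3 -m handwheel '[{"dx":-32,"dy":-34,"dz":0,"rx":0,"ry":0,"rz":0,"grip":91},{"dx":-32,"dy":-34,"dz":0,"rx":0,"ry":0,"rz":0,"grip":91},{"dx":-32,"dy":-34,"dz":0,"rx":0,"ry":0,"rz":0,"grip":91},{"dx":-32,"dy":-34,"dz":0,"rx":0,"ry":0,"rz":0,"grip":91},{"dx":-32,"dy":-34,"dz":0,"rx":0,"ry":0,"rz":0,"grip":91}]'
python3 -m handwheel '[{"dx":-32,"dy":-34,"dz":0,"rx":0,"ry":0,"rz":0,"grip":91},{"dx":-32,"dy":-34,"dz":0,"rx":0,"ry":0,"rz":0,"grip":91},{"dx":-32,"dy":-34,"dz":0,"rx":0,"ry":0,"rz":0,"grip":91},{"dx":-32,"dy":-34,"dz":0,"rx":0,"ry":0,"rz":0,"grip":91},{"dx":-32,"dy":-34,"dz":0,"rx":0,"ry":0,"rz":0,"grip":91}]'
python3 st.py 548.3 -261.6 150
```

```text
clock: 1.15
tcp_pos: [0.3992, 0.1545, 0.214]
tool_rot: [0.203, 0.979, 0.0, 0.0]
force: [1.2, 0.6, -0.1]
opening: 0.091
clock: 1.65
tcp_pos: [0.4784, -0.0654, 0.2139]
tool_rot: [0.203, 0.979, 0.0, 0.0]
force: [1.5, 0.2, 0.3]
opening: 0.091
t 1.65 tcp [478.4 -65.4 213.9] F [1.5 0.2 0.3] M [-0.02 -0.04  0.03] open 91.0
xaxis [-0.917  0.398 -0.   ] yaw 156.56 z [ 0.  0. -1.] q [-0.26  0.29  1.69  0.    1.16 -1.42] v 0.834
tool delta to target [-142.2 -152.3   63.9]
```

```bash

python3 -m handwheel '[{"dx":-32,"dy":-34,"dz":0,"rx":0,"ry":0,"rz":-1.5,"grip":91},{"dx":-32,"dy":-34,"dz":0,"rx":0,"ry":0,"rz":0,"grip":91},{"dx":-32,"dy":-34,"dz":0,"rx":0,"ry":0,"rz":0,"grip":91},{"dx":-30,"dy":-34,"dz":0,"rx":0,"ry":0,"rz":0,"grip":91},{"dx":0,"dy":0,"dz":0,"rx":0,"ry":0,"rz":0,"grip":91}]'
python3 st.py 548.3 -261.6 150; python3 - <<'E'
from h import *
i=camera_info("wrist"); im=snapshot("wrist")
np.savez("w1.npz",mtx=i["mtx"],c=i["cam_to_world"])
cv2.imwrite("pics/w1.png",im[:,:,::-1])
E
```

```text
clock: 2.15
tcp_pos: [0.5446, -0.2419, 0.2134]
tool_rot: [0.192, 0.981, -0.001, 0.001]
force: [0.7, 0.4, -0.2]
opening: 0.0913
t 2.15 tcp [ 544.6 -241.9  213.4] F [ 0.7  0.4 -0.2] M [ 0.01 -0.06 -0.03] open 91.3
xaxis [-0.926  0.376 -0.002] yaw 157.89 z [ 0.001 -0.002 -1.   ] q [-0.52  0.45  1.42 -0.    1.27 -1.7 ] v 0.094
tool delta to target [-10.7 -16.8  63.4]
```

View pics/w1.png

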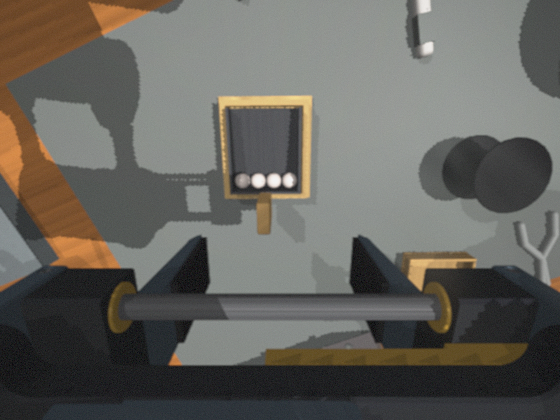

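The wrist view shows the grip at about (264,213) and the pearls in a row at y≈181. The scoop's axes line up with the picture. I'll refine from a zoom.

```bash
python3 - <<'E'
import cv2
t=cv2.imread("pics/w1.png")
cv2.imwrite("pics/w1z.png",cv2.resize(t[90:240,205:325],None,fx=5,fy=4,interpolation=cv2.INTER_CUBIC))
E
```

```text
(no output)
```

View pics/w1z.png

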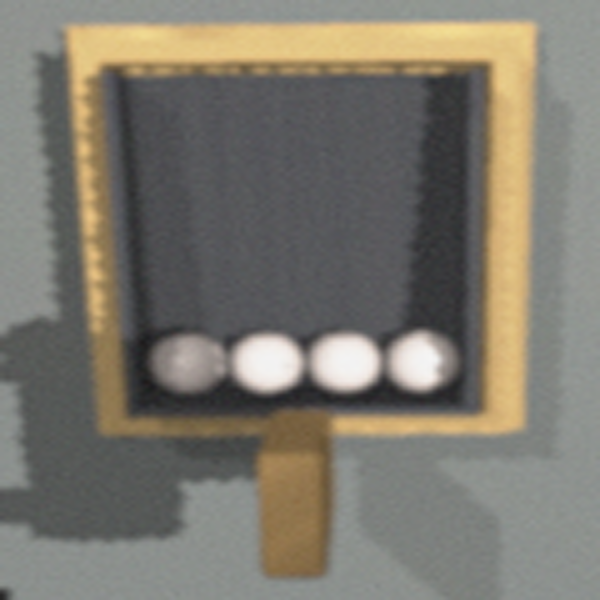

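```bash
cat >> fit.py <<'E'
print("----wrist")
w=np.load("w1.npz"); iw=dict(mtx=w["mtx"],cam_to_world=w["c"])
wl=np.array([(38,7,86),(38,-7,86),(72,-7,86),(72,7,86),(40,40,38),(40,-40,38)])
sg=np.sign(proj(iw,scoopw(p,[(38,7,86)]))[0,0]-proj(iw,scoopw(p,[(38,-7,86)]))[0,0])
pts=[(328,452),(260,452),(264,577),(326,577),(484,412),(130,412)] if sg>0 else [(260,452),(328,452),(326,577),(264,577),(130,412),(484,412)]
wp=(np.array(pts)+.5)/[5,4]-.5+[205,90]
fw=lambda q:(proj(iw,scoopw([q[0],q[1],.014,q[2]],wl))-wp).ravel()
print("res of previous",fw(p[[0,1,3]]).reshape(-1,2).round(1))
rw=least_squares(fw,p[[0,1,3]],loss='soft_l1'); print(rw.x,np.degrees(rw.x[2]),rw.fun.reshape(-1,2).round(1))
print("grip w",scoopw([rw.x[0],rw.x[1],.014,rw.x[2]],[[55,0,66]]))
h=lambda q:np.r_[g(q),fw(q)]
ra=least_squares(h,p[[0,1,3]],loss='soft_l1');print(ra.x,np.degrees(ra.x[2]));print("grip all",scoopw([ra.x[0],ra.x[1],.014,ra.x[2]],[[55,0,66]]))
E
python3 fit.py
```

```text
[ 0.49682065 -0.24238872  0.01715368 -0.37215096] -21.322679296397258
[[ 0.4 -0.5]
 [ 0.2  0.2]
 [-0.9  0.5]
 [-0.9 -0.5]
 [ 1.9  0.8]
 [-0.2  1.3]
 [ 0.7 -0.3]
 [ 0.7 -0.7]
 [ 0.9  0.4]
 [-0.3  0.5]
 [-0.6  0. ]]
[ 0.49722441 -0.24116342  0.014      -0.37994239] -21.76909524051874
[[-0.2 -0.5]
 [-0.4  0.3]
 [-1.6  0.5]
 [-1.5 -0.6]
 [ 1.4  0.7]
 [-1.   1.4]
 [ 0.7  0.3]
 [ 0.7  0. ]
 [ 0.8  1. ]
 [-0.4  1.1]
 [-0.3  0.4]]
grip [[ 0.54830214 -0.2615611   0.08      ]]
bowl [0.51053995 0.18102935] [-1.02484549  1.02622434 -0.4650638   0.44485878]
----wrist
res of previous [[-1.8  2.4]
 [-2.1  2.5]
 [-1.9  2.7]
 [-0.8  2.6]
 [-3.1  2.8]
 [-1.   3.1]]
[ 0.49538772 -0.23783967 -0.38983599] -22.335956967757856 [[ 0.2 -0.4]
 [-0.2 -0.4]
 [-0.4 -0. ]
 [ 0.7  0. ]
 [-1.3  0.6]
 [ 0.6  0.3]]
grip w [[ 0.54626115 -0.25874169  0.08      ]]
[ 0.49592088 -0.23851976 -0.387886  ] -22.224230488456154
grip all [[ 0.54683497 -0.25932254  0.08      ]]
```

View pics/ovs.png

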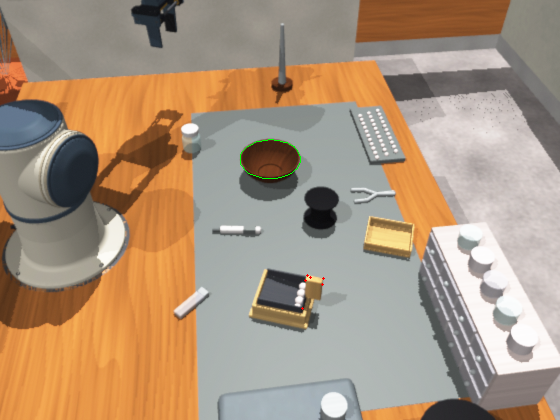

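The bowl ring overlays well in the side view, and the three cameras agree to about 3 mm. Descending above the grip.

```bash
python3 st.py 546.8 -259.5 125
```

```text
t 2.2 tcp [ 543.5 -239.2  213.2] F [-0.1  1.  -0.2] M [ 0.07 -0.02 -0.01] open 91.1
xaxis [-0.927  0.376  0.   ] yaw 157.92 z [-0. -0. -1.] q [-0.52  0.45  1.43 -0.    1.27 -1.7 ] v 0.058
tool delta to target [-10.7 -17.5  88.2]
```

```bash
python3 -m handwheel '[{"dx":-5,"dy":-9,"dz":20,"rx":0,"ry":0,"rz":0,"grip":70},{"dx":-5,"dy":-9,"dz":35,"rx":0,"ry":0,"rz":0,"grip":60},{"dx":0,"dy":0,"dz":30,"rx":0,"ry":0,"rz":0,"grip":60},{"dx":0,"dy":0,"dz":0,"rx":0,"ry":0,"rz":0,"grip":60},{"dx":0,"dy":0,"dz":0,"rx":0,"ry":0,"rz":0,"grip":60}]'
python3 st.py 546.8 -259.5 61; python3 - <<'E'
from h import *
i=camera_info("wrist"); im=snapshot("wrist")
np.savez("w2.npz",mtx=i["mtx"],c=i["cam_to_world"])
cv2.imwrite("pics/w2.png",im[:,:,::-1])
E
```

```text
clock: 2.7
tcp_pos: [0.5456, -0.2565, 0.1295]
tool_rot: [0.19, 0.982, 0.0, -0.0]
force: [0.5, -0.1, 1.9]
opening: 0.0603
t 2.7 tcp [ 545.6 -256.5  129.5] F [ 0.5 -0.1  1.9] M [-0.06 -0.02 -0.  ] open 60.3
xaxis [-0.928  0.373  0.001] yaw 158.11 z [-0.001  0.001 -1.   ] q [-0.54  0.55  1.5   0.    1.09 -1.73] v 0.027
tool delta to target [-2.3 -2.3 68.5]
```

View pics/w2.png

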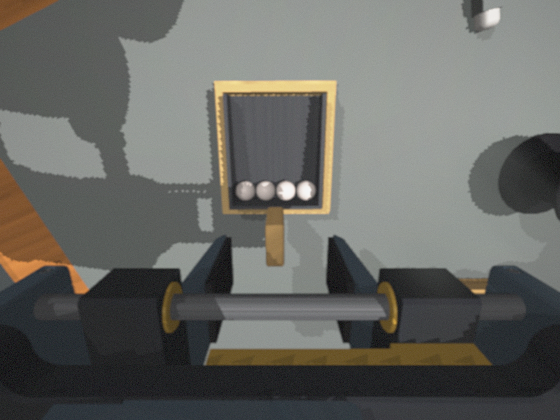

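The grip is at u≈275 and the finger midline is at u≈280, so it is about 3 mm toward tool -y, which matches the computed -2.3. Correct that and descend.

```bash
python3 -m handwheel '[{"dx":-2,"dy":-2.7,"dz":10,"rx":0,"ry":0,"rz":0,"grip":50},{"dx":0,"dy":0,"dz":20,"rx":0,"ry":0,"rz":0.2,"grip":40},{"dx":0,"dy":0,"dz":20,"rx":0,"ry":0,"rz":0,"grip":40},{"dx":0,"dy":0,"dz":15,"rx":0,"ry":0,"rz":0,"grip":40},{"dx":0,"dy":0,"dz":2,"rx":0,"ry":0,"rz":0,"grip":40}]'
python3 -m handwheel '[{"dx":0,"dy":0,"dz":0,"rx":0,"ry":0,"rz":0,"grip":30},{"dx":0,"dy":0,"dz":0,"rx":0,"ry":0,"rz":0,"grip":25}]'
python3 st.py 546.8 -259.5 61; python3 - <<'E'
from h import *
i=camera_info("wrist"); im=snapshot("wrist")
cv2.imwrite("pics/w3.png",im[:,:,::-1])
E
```

```text
clock: 3.25
tcp_pos: [0.5462, -0.2604, 0.0609]
tool_rot: [0.192, 0.981, 0.0, -0.001]
force: [-1.6, 0.3, 0.6]
opening: 0.0399
clock: 3.45
tcp_pos: [0.5472, -0.261, 0.063]
tool_rot: [0.192, 0.981, -0.0, 0.001]
force: [-0.3, 0.4, -0.4]
opening: 0.0272
t 3.45 tcp [ 547.2 -261.    63. ] F [-0.3  0.4 -0.4] M [-0.02  0.01 -0.05] open 27.2
xaxis [-0.926  0.377 -0.002] yaw 157.88 z [ 0.001 -0.001 -1.   ] q [-0.54  0.64  1.55  0.    0.95 -1.73] v 0.002
tool delta to target [1.  1.2 2. ]
```

View pics/w3.png

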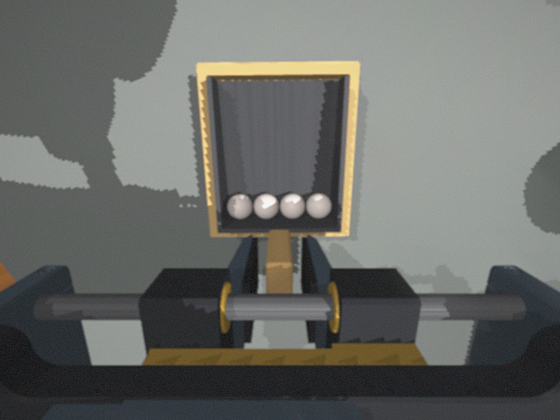

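The grip (u≈279) is now centred between the fingers (247 to 312). Closing gradually.

```bash
python3 -m handwheel '[{"dx":0,"dy":0,"dz":1,"rx":0,"ry":0,"rz":0,"grip":20},{"dx":0,"dy":0,"dz":0,"rx":0,"ry":0,"rz":0,"grip":17},{"dx":0,"dy":0,"dz":0,"rx":0,"ry":0,"rz":0,"grip":14},{"dx":0,"dy":0,"dz":0,"rx":0,"ry":0,"rz":0,"grip":11},{"dx":0,"dy":0,"dz":0,"rx":0,"ry":0,"rz":0,"grip":5}]' 40
python3 -m handwheel '[{"dx":0,"dy":0,"dz":0,"rx":0,"ry":0,"rz":0,"grip":5},{"dx":0,"dy":0,"dz":0,"rx":0,"ry":0,"rz":0,"grip":5},{"dx":0,"dy":0,"dz":0,"rx":0,"ry":0,"rz":0,"grip":5}]' 40
python3 st.py
```

```text
clock: 4.0
tcp_pos: [0.5467, -0.2607, 0.0611]
tool_rot: [0.192, 0.981, -0.0, 0.0]
force: [-0.8, 0.9, 4.2]
opening: 0.0142
clock: 4.3
tcp_pos: [0.5467, -0.2607, 0.0611]
tool_rot: [0.192, 0.981, -0.0, 0.0]
force: [-0.8, -0.8, 6.5]
opening: 0.014
t 4.3 tcp [ 546.7 -260.7   61.1] F [-0.8 -0.8  6.5] M [0.03 0.2  0.03] open 14.0
xaxis [-0.926  0.377 -0.   ] yaw 157.88 z [ 0. -0. -1.] q [-0.54  0.65  1.55 -0.    0.95 -1.73] v 0.002
```

Gripped at 14.0 mm with little side force. Lifting straight up gently.

```bash
python3 -m handwheel '[{"dx":0,"dy":0,"dz":-2,"rx":0,"ry":0,"rz":0,"grip":5},{"dx":0,"dy":0,"dz":-4,"rx":0,"ry":0,"rz":0,"grip":5},{"dx":0,"dy":0,"dz":-4,"rx":0,"ry":0,"rz":0,"grip":5},{"dx":0,"dy":0,"dz":-4,"rx":0,"ry":0,"rz":0,"grip":5},{"dx":0,"dy":0,"dz":-4,"rx":0,"ry":0,"rz":0,"grip":5}]'
python3 -m handwheel '[{"dx":0,"dy":0,"dz":-5,"rx":0,"ry":0,"rz":0,"grip":5},{"dx":0,"dy":0,"dz":-6,"rx":0,"ry":0,"rz":0,"grip":5},{"dx":0,"dy":0,"dz":-6,"rx":0,"ry":0,"rz":0,"grip":5},{"dx":0,"dy":0,"dz":-6,"rx":0,"ry":0,"rz":0,"grip":5},{"dx":0,"dy":0,"dz":-4,"rx":0,"ry":0,"rz":0,"grip":5}]'
python3 st.py; python3 - <<'E'
from h import *
for n in("side","wrist"): cv2.imwrite(f"pics/{n}4.png",snapshot(n)[:,:,::-1])
s=cv2.imread("pics/side4.png");w=cv2.imread("pics/wrist4.png")
cv2.imwrite("pics/c4.png",np.hstack([cv2.resize(s[200:340,220:360],(380,380)),cv2.resize(w[30:300,150:420],(380,380))]))
E
```

```text
clock: 4.8
tcp_pos: [0.5466, -0.2606, 0.0793]
tool_rot: [0.192, 0.981, -0.0, 0.0]
force: [-0.1, 0.7, -1.5]
opening: 0.0137
clock: 5.3
tcp_pos: [0.5468, -0.2608, 0.1067]
tool_rot: [0.192, 0.981, -0.0, 0.0]
force: [-0.0, -0.8, -2.2]
opening: 0.0138
t 5.3 tcp [ 546.8 -260.8  106.7] F [-0.  -0.8 -2.2] M [-0.04  0.01 -0.04] open 13.8
xaxis [-0.926  0.377 -0.001] yaw 157.88 z [ 0. -0. -1.] q [-0.54  0.58  1.51 -0.    1.04 -1.73] v 0.08
```

View pics/c4.png

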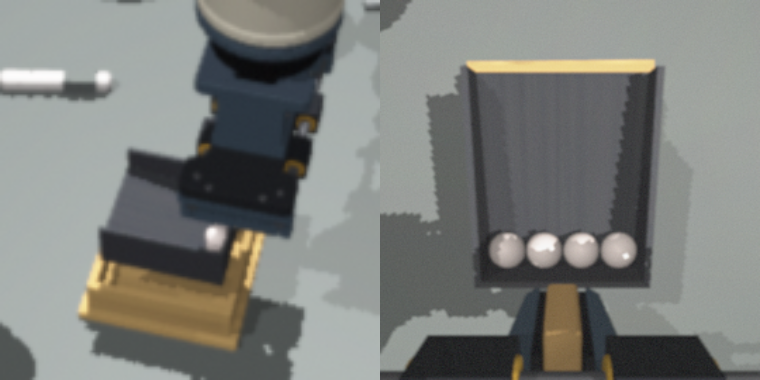

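All four pearls sit at the back wall and the scoop clears the pocket. Raise further, then carry level with gentle ramps.

```bash
python3 -m handwheel '[{"dx":0,"dy":0,"dz":-7,"rx":0,"ry":0,"rz":0,"grip":5},{"dx":0,"dy":0,"dz":-10,"rx":0,"ry":0,"rz":0,"grip":5},{"dx":0,"dy":0,"dz":-12,"rx":0,"ry":0,"rz":0,"grip":5},{"dx":0,"dy":2,"dz":-12,"rx":0,"ry":0,"rz":0,"grip":5},{"dx":0.5,"dy":4,"dz":-9,"rx":0,"ry":0,"rz":0,"grip":5}]'
python3 -m handwheel '[{"dx":1,"dy":7,"dz":-5,"rx":0,"ry":0,"rz":0,"grip":5},{"dx":2,"dy":10,"dz":-2,"rx":0,"ry":0,"rz":0,"grip":5},{"dx":2,"dy":13,"dz":0,"rx":0,"ry":0,"rz":0,"grip":5},{"dx":3,"dy":16,"dz":0,"rx":0,"ry":0,"rz":0,"grip":5},{"dx":3,"dy":18,"dz":0,"rx":0,"ry":0,"rz":0,"grip":5}]'
python3 -m handwheel '[{"dx":4,"dy":20,"dz":0,"rx":0,"ry":0,"rz":0,"grip":5},{"dx":4,"dy":20,"dz":0,"rx":0,"ry":0,"rz":0,"grip":5},{"dx":4,"dy":20,"dz":0,"rx":0,"ry":0,"rz":0,"grip":5},{"dx":4,"dy":20,"dz":0,"rx":0,"ry":0,"rz":0,"grip":5},{"dx":4,"dy":20,"dz":0,"rx":0,"ry":0,"rz":0,"grip":5}]'
python3 st.py 631 131 165; 
```

```text
clock: 5.9
tcp_pos: [0.5488, -0.2551, 0.1575]
tool_rot: [0.192, 0.981, -0.0, 0.001]
force: [0.2, -0.2, -1.0]
opening: 0.0141
clock: 6.4
tcp_pos: [0.5622, -0.1898, 0.1624]
tool_rot: [0.192, 0.981, 0.0, -0.0]
force: [-0.1, -0.0, -1.4]
opening: 0.0137
clock: 6.9
tcp_pos: [0.5812, -0.0891, 0.1624]
tool_rot: [0.192, 0.981, 0.0, -0.001]
force: [-0.1, -0.0, -1.0]
opening: 0.0138
t 6.9 tcp [581.2 -89.1 162.4] F [-0.1 -0.  -1. ] M [-0.04 -0.05  0.  ] open 13.8
xaxis [-0.927  0.376  0.001] yaw 157.91 z [-0.001  0.    -1.   ] q [-0.25  0.5   1.5   0.    1.15 -1.44] v 0.348
tool delta to target [ 36.6 222.7  -2.6]
```

```bash
python3 -m handwheel '[{"dx":3,"dy":20,"dz":0,"rx":0,"ry":0,"rz":0,"grip":5},{"dx":3,"dy":20,"dz":0,"rx":0,"ry":0,"rz":0,"grip":5},{"dx":3,"dy":20,"dz":0,"rx":0,"ry":0,"rz":0,"grip":5},{"dx":3,"dy":20,"dz":0,"rx":0,"ry":0,"rz":0,"grip":5},{"dx":3,"dy":20,"dz":0,"rx":0,"ry":0,"rz":0,"grip":5}]'
python3 -m handwheel '[{"dx":3,"dy":20,"dz":0,"rx":0,"ry":0,"rz":0,"grip":5},{"dx":3,"dy":19,"dz":0,"rx":0,"ry":0,"rz":0,"grip":5},{"dx":3,"dy":17,"dz":0,"rx":0,"ry":0,"rz":0,"grip":5},{"dx":3,"dy":15,"dz":0,"rx":0,"ry":0,"rz":0,"grip":5},{"dx":3,"dy":13,"dz":0,"rx":0,"ry":0,"rz":0,"grip":5}]'
python3 st.py 631 131 165; 
```

```text
clock: 7.4
tcp_pos: [0.6048, 0.0091, 0.1624]
tool_rot: [0.192, 0.981, -0.0, -0.001]
force: [-0.1, -0.0, -2.0]
opening: 0.0138
clock: 7.9
tcp_pos: [0.6229, 0.0919, 0.1627]
tool_rot: [0.192, 0.981, -0.0, -0.0]
force: [0.1, 0.2, -2.1]
opening: 0.0136
t 7.9 tcp [622.9  91.9 162.7] F [ 0.1  0.2 -2.1] M [-0.01 -0.08 -0.  ] open 13.6
xaxis [-0.927  0.376  0.   ] yaw 157.91 z [-0.  0. -1.] q [ 0.05  0.55  1.39  0.    1.2  -1.13] v 0.203
tool delta to target [ 7.2 39.3 -2.3]
```

```bash
python3 -m handwheel '[{"dx":2,"dy":11,"dz":0,"rx":0,"ry":0,"rz":0,"grip":5},{"dx":1,"dy":9,"dz":0,"rx":0,"ry":0,"rz":0,"grip":5},{"dx":1,"dy":6,"dz":0,"rx":0,"ry":0,"rz":0,"grip":5},{"dx":0,"dy":4,"dz":0,"rx":0,"ry":0,"rz":0,"grip":5},{"dx":0,"dy":2,"dz":0,"rx":0,"ry":0,"rz":0,"grip":5}]'
python3 -m handwheel '[{"dx":0,"dy":0,"dz":0,"rx":0,"ry":0,"rz":0,"grip":5},{"dx":0,"dy":0,"dz":0,"rx":0,"ry":0,"rz":0,"grip":5}]'
python3 st.py 631 131 165;  python3 - <<'E'
from h import *
for n in("side","top","wrist"): cv2.imwrite(f"pics/{n}5.png",snapshot(n)[:,:,::-1])
s=cv2.imread("pics/side5.png");w=cv2.imread("pics/wrist5.png");t=cv2.imread("pics/top5.png")
cv2.imwrite("pics/c5.png",np.hstack([cv2.resize(s[70:250,190:370],(400,400)),cv2.resize(w[:,70:490],(400,400))]))
E
```

```text
clock: 8.4
tcp_pos: [0.6314, 0.1217, 0.1629]
tool_rot: [0.192, 0.981, -0.0, 0.0]
force: [-0.4, -0.7, -1.8]
opening: 0.0139
clock: 8.6
tcp_pos: [0.6313, 0.1213, 0.1629]
tool_rot: [0.192, 0.981, -0.0, -0.0]
force: [-0.3, -0.0, -1.9]
opening: 0.0141
t 8.6 tcp [631.3 121.3 162.9] F [-0.3 -0.  -1.9] M [-0.02 -0.05 -0.01] open 14.1
xaxis [-0.926  0.377  0.   ] yaw 157.86 z [-0. -0. -1.] q [ 0.1   0.57  1.36 -0.    1.22 -1.09] v 0.002
tool delta to target [ 3.9  8.9 -2.1]
```

View pics/c5.png

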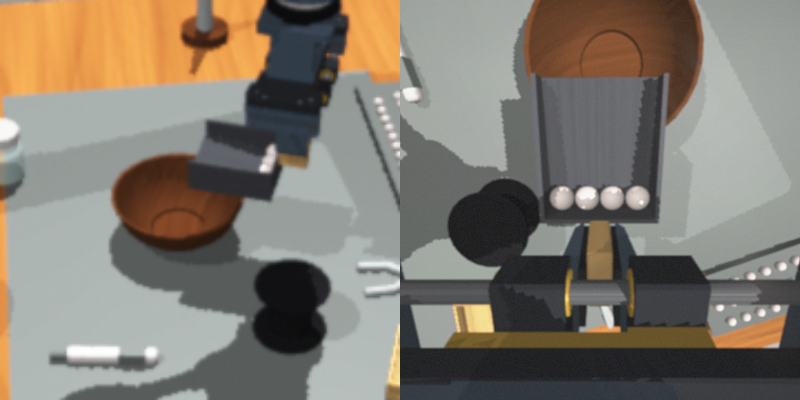

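View pics/top5.png

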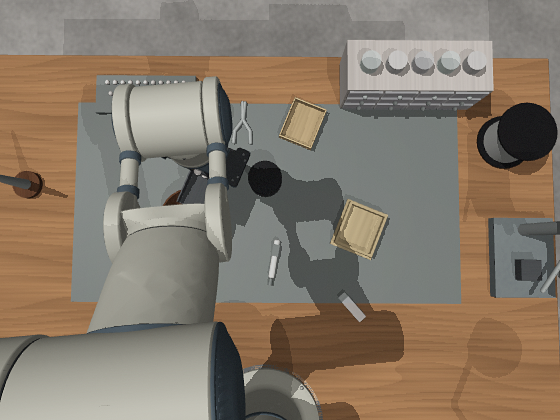

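The pearls are still at the back wall and the spout is over the bowl. Now align, lower, and tip to 6° about the spout. Per degree of tip that is dx +0.49 and dz -1.92.

```bash
python3 -m handwheel '[{"dx":1,"dy":2,"dz":4,"rx":0,"ry":0,"rz":0,"grip":5},{"dx":1,"dy":3,"dz":8,"rx":0,"ry":0,"rz":0,"grip":5},{"dx":1,"dy":3,"dz":10,"rx":0,"ry":0,"rz":0,"grip":5},{"dx":1,"dy":1,"dz":8,"rx":0,"ry":0,"rz":0,"grip":5},{"dx":0,"dy":0,"dz":4,"rx":0,"ry":0,"rz":0,"grip":5}]'
python3 -m handwheel '[{"dx":0,"dy":0,"dz":1,"rx":0,"ry":0,"rz":0,"grip":5},{"dx":0.5,"dy":0,"dz":-1.9,"rx":0,"ry":-1,"rz":0,"grip":5},{"dx":1,"dy":0,"dz":-3.8,"rx":0,"ry":-2,"rz":0,"grip":5},{"dx":1,"dy":0,"dz":-3.8,"rx":0,"ry":-2,"rz":0,"grip":5},{"dx":0.5,"dy":0,"dz":-1.9,"rx":0,"ry":-1,"rz":0,"grip":5}]'
cat > tilt.py <<'E'
from h import *
s=get_state(); r=R.from_quat(s['tool_rot']).as_matrix()
print("tilt",np.degrees(np.arcsin(-r[2,0])).round(2),"roll",np.degrees(np.arcsin(r[2,1])).round(2),"spout",(s['tcp_pos']*1000+r@[110,0,27]).round(1),"tcp",(s['tcp_pos']*1000).round(1),"q",s['q'].round(2),"F",s['force'].round(1),"M",s['wrist_torque'].round(2),"t",s['clock'].round(2),"v",abs(s['qvel']).max().round(3))
E
python3 tilt.py
```

```text
clock: 9.25
tcp_pos: [0.6303, 0.1317, 0.1274]
tool_rot: [0.192, 0.981, -0.0, -0.001]
force: [0.1, -0.0, -1.6]
opening: 0.0138
clock: 9.75
tcp_pos: [0.6277, 0.1329, 0.1401]
tool_rot: [0.191, 0.98, -0.01, 0.053]
force: [0.3, -0.1, -1.3]
opening: 0.0136Traceback (most recent call last):
  File "tilt.py", line 3, in <module>
    print("tilt",np.degrees(np.arcsin(-r[2,0])).round(2),"roll",np.degrees(np.arcsin(r[2,1])).round(2),"spout",(s['tcp_pos']*1000+r@[110,0,27]).round(1),"tcp",(s['tcp_pos']*1000).round(1),"q",s['q'].round(2),"F",s['force'].round(1),"M",s['wrist_torque'].round(2),"t",s['clock'].round(2),"v",abs(s['qvel']).max().round(3))
                                                                                                                                                                                                                                                                           ^^^^^^^^^^^^^^^^
AttributeError: 'float' object has no attribute 'round'
```

```bash
sed -i "s/s\['clock'\].round(2)/round(s['clock'],2)/" tilt.py; python3 -m handwheel '[{"dx":0.5,"dy":0,"dz":-1.9,"rx":0,"ry":-1,"rz":0,"grip":5},{"dx":0.25,"dy":0,"dz":-0.95,"rx":0,"ry":-0.5,"rz":0,"grip":5},{"dx":0.25,"dy":0,"dz":-0.95,"rx":0,"ry":-0.5,"rz":0,"grip":5}]'; python3 tilt.py
```

```text
clock: 10.05
tcp_pos: [0.6265, 0.1333, 0.143]
tool_rot: [0.191, 0.979, -0.013, 0.069]
force: [-0.5, 0.0, -0.8]
opening: 0.0138
tilt 8.03 roll 0.0 spout [529.1 172.9 100.9] tcp [626.5 133.3 143. ] q [ 0.16  0.54  1.49 -0.09  0.99 -0.99] F [-0.5  0.  -0.8] M [ 0.11  0.08 -0.  ] t 10.05 v 0.095
```

```bash
python3 -m handwheel '[{"dx":0.25,"dy":0,"dz":-0.95,"rx":0,"ry":-0.5,"rz":0,"grip":5},{"dx":0.25,"dy":0,"dz":-0.95,"rx":0,"ry":-0.5,"rz":0,"grip":5},{"dx":0.25,"dy":0,"dz":-0.95,"rx":0,"ry":-0.5,"rz":0,"grip":5},{"dx":0.25,"dy":0,"dz":-0.95,"rx":0,"ry":-0.5,"rz":0,"grip":5},{"dx":0.25,"dy":0,"dz":-0.95,"rx":0,"ry":-0.5,"rz":0,"grip":5}]'; python3 tilt.py; python3 -m handwheel '[{"dx":0.25,"dy":0,"dz":-0.95,"rx":0,"ry":-0.5,"rz":0,"grip":5},{"dx":0,"dy":0,"dz":0,"rx":0,"ry":0,"rz":0,"grip":5},{"dx":0,"dy":0,"dz":0,"rx":0,"ry":0,"rz":0,"grip":5}]'
cat > pic.py <<'E'
import sys
from h import *
n=sys.argv[1]
w=snapshot("wrist")[:,:,::-1];s=snapshot("side")[:,:,::-1]
cv2.imwrite(f"pics/p{n}.png",np.hstack([cv2.resize(s[70:250,190:370],(400,400)),cv2.resize(w[:,70:490],(400,400))]))
E
python3 pic.py 6
```

```text
clock: 10.55
tcp_pos: [0.6246, 0.134, 0.1474]
tool_rot: [0.191, 0.977, -0.018, 0.09]
force: [0.4, -0.1, -1.2]
opening: 0.0138
tilt 10.54 roll 0.0 spout [529.  172.9 100.7] tcp [624.6 134.  147.4] q [ 0.17  0.52  1.53 -0.12  0.94 -0.95] F [ 0.4 -0.1 -1.2] M [ 0.11  0.11 -0.02] t 10.55 v 0.095
clock: 10.85
tcp_pos: [0.6242, 0.1342, 0.1483]
tool_rot: [0.191, 0.977, -0.018, 0.094]
force: [0.4, 0.6, -2.1]
opening: 0.0138
```

View pics/p6.png

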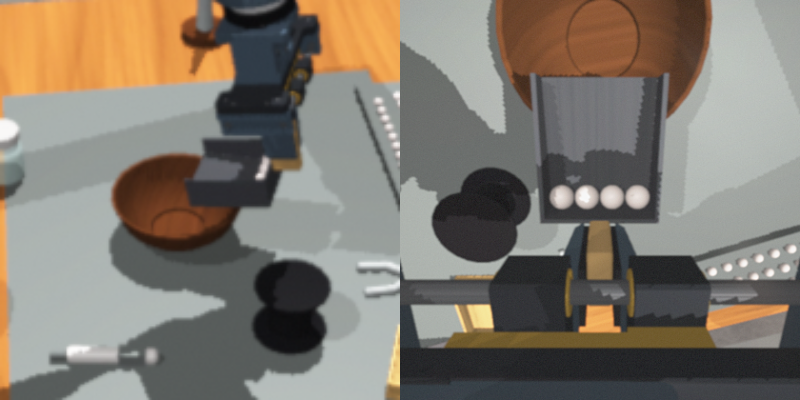

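```bash
python3 -m handwheel '[{"dx":0.25,"dy":0,"dz":-0.95,"rx":0,"ry":-0.5,"rz":0,"grip":5},{"dx":0.25,"dy":0,"dz":-0.95,"rx":0,"ry":-0.5,"rz":0,"grip":5},{"dx":0.25,"dy":0,"dz":-0.95,"rx":0,"ry":-0.5,"rz":0,"grip":5},{"dx":0,"dy":0,"dz":0,"rx":0,"ry":0,"rz":0,"grip":5}]'; python3 tilt.py; python3 pic.py 7
```

```text
clock: 11.35
tcp_pos: [0.6228, 0.1348, 0.151]
tool_rot: [0.191, 0.976, -0.021, 0.107]
force: [-0.1, -0.5, -1.0]
opening: 0.0137
tilt 12.53 roll -0.0 spout [528.7 173.  100.8] tcp [622.8 134.8 151. ] q [ 0.18  0.5   1.55 -0.15  0.9  -0.92] F [-0.1 -0.5 -1. ] M [ 0.05  0.12 -0.02] t 11.35 v 0.013
```

View pics/p7.png

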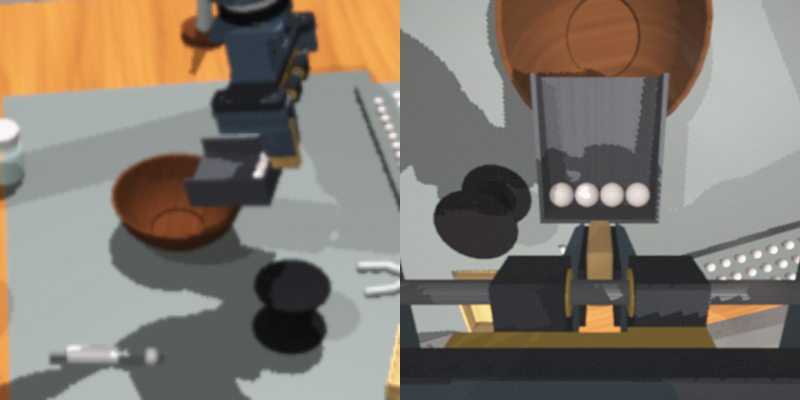

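The pearls have just started to creep (y 197→194). I'll hold here and let them roll slowly.

```bash
python3 -m handwheel '[{"dx":0,"dy":0,"dz":0,"rx":0,"ry":0,"rz":0,"grip":5},{"dx":0,"dy":0,"dz":0,"rx":0,"ry":0,"rz":0,"grip":5},{"dx":0,"dy":0,"dz":0,"rx":0,"ry":0,"rz":0,"grip":5},{"dx":0,"dy":0,"dz":0,"rx":0,"ry":0,"rz":0,"grip":5}]'; python3 tilt.py; python3 pic.py 8
```

```text
clock: 11.85
tcp_pos: [0.6231, 0.1347, 0.1509]
tool_rot: [0.191, 0.976, -0.021, 0.107]
force: [-0.1, -0.8, -1.2]
opening: 0.0139
tilt 12.5 roll 0.0 spout [529.  172.9 100.7] tcp [623.1 134.7 150.9] q [ 0.18  0.5   1.55 -0.15  0.91 -0.92] F [-0.1 -0.8 -1.2] M [-0.01  0.1   0.  ] t 11.85 v 0.001
```

View pics/p8.png

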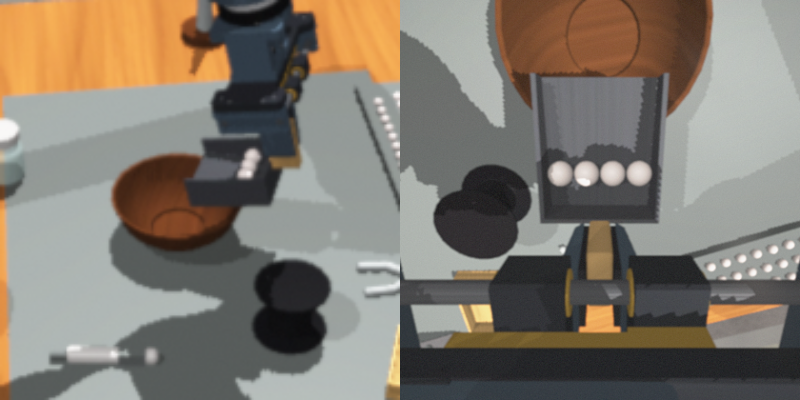

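They are rolling in step. Keep holding.

```bash
Z='x'; python3 -m handwheel '[{"dx":0,"dy":0,"dz":0,"rx":0,"ry":0,"rz":0,"grip":5},{"dx":0,"dy":0,"dz":0,"rx":0,"ry":0,"rz":0,"grip":5},{"dx":0,"dy":0,"dz":0,"rx":0,"ry":0,"rz":0,"grip":5},{"dx":0,"dy":0,"dz":0,"rx":0,"ry":0,"rz":0,"grip":5},{"dx":0,"dy":0,"dz":0,"rx":0,"ry":0,"rz":0,"grip":5}]'; python3 pic.py 9;  python3 -m handwheel '[{"dx":0,"dy":0,"dz":0,"rx":0,"ry":0,"rz":0,"grip":5},{"dx":0,"dy":0,"dz":0,"rx":0,"ry":0,"rz":0,"grip":5},{"dx":0,"dy":0,"dz":0,"rx":0,"ry":0,"rz":0,"grip":5},{"dx":0,"dy":0,"dz":0,"rx":0,"ry":0,"rz":0,"grip":5},{"dx":0,"dy":0,"dz":0,"rx":0,"ry":0,"rz":0,"grip":5}]'; python3 pic.py 10; python3 -c "
import cv2,numpy as np
cv2.imwrite('pics/p9_10.png',np.hstack([cv2.imread('pics/p9.png')[:,400:],cv2.imread('pics/p10.png')[:,400:]]))"
```

```text
clock: 12.45
tcp_pos: [0.6231, 0.1347, 0.1509]
tool_rot: [0.191, 0.976, -0.021, 0.107]
force: [-0.8, -0.0, -1.6]
opening: 0.0141
clock: 13.05
tcp_pos: [0.623, 0.1347, 0.1509]
tool_rot: [0.191, 0.976, -0.021, 0.107]
force: [0.1, -0.2, -1.2]
opening: 0.0136
```

View pics/p9_10.png

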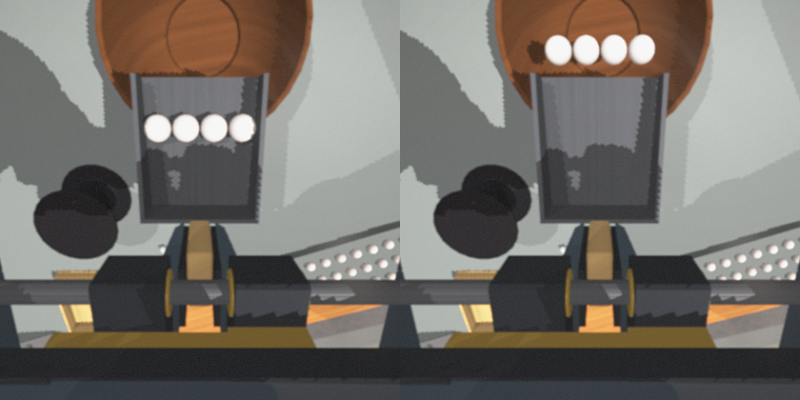

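View pics/p10.png

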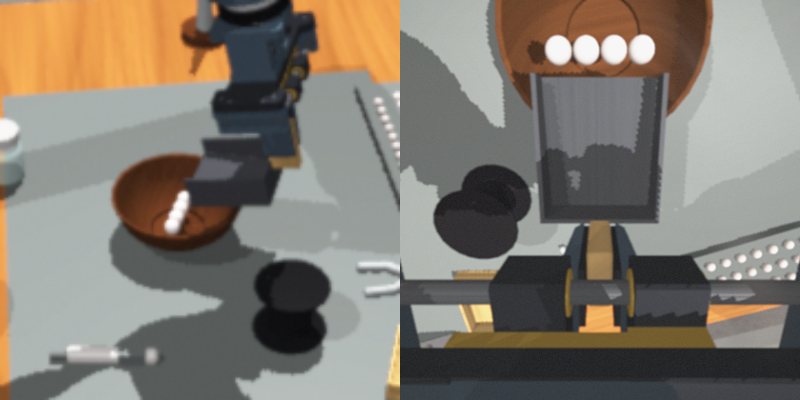

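All four pearls dropped together near the bowl's middle. Let them settle, raise 25 mm, then tip to 45°.

```bash
python3 -m handwheel '[{"dx":0,"dy":0,"dz":0,"rx":0,"ry":0,"rz":0,"grip":5},{"dx":0,"dy":0,"dz":0,"rx":0,"ry":0,"rz":0,"grip":5},{"dx":0,"dy":0,"dz":0,"rx":0,"ry":0,"rz":0,"grip":5},{"dx":0,"dy":0,"dz":0,"rx":0,"ry":0,"rz":0,"grip":5},{"dx":0,"dy":0,"dz":0,"rx":0,"ry":0,"rz":0,"grip":5}]'; python3 -m handwheel '[{"dx":-1.1,"dy":0,"dz":-4.9,"rx":0,"ry":0,"rz":0,"grip":5},{"dx":-1.1,"dy":0,"dz":-4.9,"rx":0,"ry":0,"rz":0,"grip":5},{"dx":-1.1,"dy":0,"dz":-4.9,"rx":0,"ry":0,"rz":0,"grip":5},{"dx":-1.1,"dy":0,"dz":-4.9,"rx":0,"ry":0,"rz":0,"grip":5},{"dx":-1.1,"dy":0,"dz":-4.9,"rx":0,"ry":0,"rz":0,"grip":5}]'; python3 -m handwheel '[{"dx":1.3,"dy":0,"dz":-4.8,"rx":0,"ry":-2.5,"rz":0,"grip":5},{"dx":1.3,"dy":0,"dz":-4.8,"rx":0,"ry":-2.5,"rz":0,"grip":5},{"dx":1.3,"dy":0,"dz":-4.8,"rx":0,"ry":-2.5,"rz":0,"grip":5},{"dx":1.3,"dy":0,"dz":-4.8,"rx":0,"ry":-2.5,"rz":0,"grip":5}]';python3 tilt.py
```

```text
clock: 13.65
tcp_pos: [0.6231, 0.1347, 0.1509]
tool_rot: [0.191, 0.976, -0.021, 0.107]
force: [0.0, -0.1, -1.5]
opening: 0.014
clock: 14.15
tcp_pos: [0.6232, 0.1347, 0.1766]
tool_rot: [0.191, 0.976, -0.021, 0.107]
force: [0.5, -0.2, -0.9]
opening: 0.014
clock: 14.55
tcp_pos: [0.6135, 0.1386, 0.1936]
tool_rot: [0.188, 0.962, -0.037, 0.193]
force: [-0.7, 0.5, -0.9]
opening: 0.0137
tilt 22.62 roll 0.03 spout [529.1 173.  126.4] tcp [613.5 138.6 193.6] q [ 0.26  0.41  1.65 -0.33  0.79 -0.73] F [-0.7  0.5 -0.9] M [0.13 0.27 0.01] t 14.55 v 0.604
```

```bash
python3 -m handwheel '[{"dx":1.3,"dy":0,"dz":-4.8,"rx":0,"ry":-2.5,"rz":0,"grip":5},{"dx":1.3,"dy":0,"dz":-4.8,"rx":0,"ry":-2.5,"rz":0,"grip":5},{"dx":1.3,"dy":0,"dz":-4.8,"rx":0,"ry":-2.5,"rz":0,"grip":5},{"dx":1.3,"dy":0,"dz":-4.8,"rx":0,"ry":-2.5,"rz":0,"grip":5}]';python3 tilt.py;  python3 -m handwheel '[{"dx":1,"dy":0,"dz":-3.8,"rx":0,"ry":-2,"rz":0,"grip":5},{"dx":1,"dy":0,"dz":-3.8,"rx":0,"ry":-2,"rz":0,"grip":5}]';python3 tilt.py
```

```text
clock: 14.95
tcp_pos: [0.6013, 0.1436, 0.2085]
tool_rot: [0.184, 0.942, -0.054, 0.276]
force: [-0.7, -0.9, -1.4]
opening: 0.014
tilt 32.62 roll 0.04 spout [529.  173.1 126.5] tcp [601.3 143.6 208.5] q [ 0.34  0.37  1.78 -0.63  0.65 -0.4 ] F [-0.7 -0.9 -1.4] M [ 0.19  0.39 -0.04] t 14.95 v 0.976
clock: 15.15
tcp_pos: [0.5958, 0.1458, 0.2137]
tool_rot: [0.182, 0.932, -0.06, 0.308]
force: [0.7, -0.3, -0.6]
opening: 0.0139
tilt 36.61 roll 0.03 spout [529.  173.1 126.4] tcp [595.8 145.8 213.7] q [ 0.38  0.36  1.83 -0.79  0.62 -0.22] F [ 0.7 -0.3 -0.6] M [0.14 0.43 0.01] t 15.15 v 0.906
```

q4 is heading towards its -1.22 limit, so I'll yaw 8° about the spout (towards the radial direction) while finishing the tip.

```bash
python3 -m handwheel '[{"dx":0,"dy":2.5,"dz":0,"rx":-1.2,"ry":0,"rz":-1.6,"grip":5},{"dx":0,"dy":2.5,"dz":0,"rx":-1.2,"ry":0,"rz":-1.6,"grip":5},{"dx":0,"dy":2.5,"dz":0,"rx":-1.2,"ry":0,"rz":-1.6,"grip":5},{"dx":0,"dy":2.5,"dz":0,"rx":-1.2,"ry":0,"rz":-1.6,"grip":5}]';python3 tilt.py;  python3 -m handwheel '[{"dx":1,"dy":0,"dz":-3.8,"rx":0,"ry":-2,"rz":0,"grip":5},{"dx":1,"dy":0,"dz":-3.8,"rx":0,"ry":-2,"rz":0,"grip":5}]';python3 tilt.py
```

```text
clock: 15.55
tcp_pos: [0.5993, 0.1553, 0.2135]
tool_rot: [0.116, 0.942, -0.038, 0.311]
force: [-0.4, 0.0, -1.5]
opening: 0.0139
tilt 36.53 roll 0.06 spout [529.2 172.9 126.3] tcp [599.3 155.3 213.5] q [ 0.35  0.34  1.86 -0.75  0.51 -0.4 ] F [-0.4  0.  -1.5] M [ 0.13  0.47 -0.01] t 15.55 v 0.472
clock: 15.75
tcp_pos: [0.5935, 0.1564, 0.2186]
tool_rot: [0.116, 0.931, -0.042, 0.345]
force: [0.3, -0.7, -0.7]
opening: 0.0135
tilt 40.63 roll 0.1 spout [529.6 172.7 126.5] tcp [593.5 156.4 218.6] q [ 0.38  0.34  1.91 -0.97  0.48 -0.15] F [ 0.3 -0.7 -0.7] M [ 0.16  0.51 -0.01] t 15.75 v 1.27
```

```bash
python3 -m handwheel '[{"dx":-5,"dy":0,"dz":-5.8,"rx":0,"ry":0,"rz":0,"grip":5},{"dx":-5,"dy":0,"dz":-5.8,"rx":0,"ry":0,"rz":0,"grip":5},{"dx":-5,"dy":0,"dz":-5.8,"rx":0,"ry":0,"rz":0,"grip":5},{"dx":-5,"dy":0,"dz":-5.8,"rx":0,"ry":0,"rz":0,"grip":5}]';python3 tilt.py
```

```text
clock: 16.15
tcp_pos: [0.5933, 0.1566, 0.2493]
tool_rot: [0.116, 0.931, -0.042, 0.344]
force: [0.9, 0.3, -1.8]
opening: 0.014
tilt 40.53 roll 0.06 spout [529.3 172.8 157.2] tcp [593.3 156.6 249.3] q [ 0.38  0.29  1.87 -0.84  0.53 -0.3 ] F [ 0.9  0.3 -1.8] M [ 0.12  0.5  -0.01] t 16.15 v 0.33
```

Raising eased q4 to -0.84. Finishing the tip with small steps.

```bash
python3 -m handwheel '[{"dx":0.5,"dy":0,"dz":-1.9,"rx":0,"ry":-1,"rz":0,"grip":5},{"dx":0.5,"dy":0,"dz":-1.9,"rx":0,"ry":-1,"rz":0,"grip":5},{"dx":0.5,"dy":0,"dz":-1.9,"rx":0,"ry":-1,"rz":0,"grip":5},{"dx":0.5,"dy":0,"dz":-1.9,"rx":0,"ry":-1,"rz":0,"grip":5},{"dx":0.25,"dy":0,"dz":-0.95,"rx":0,"ry":-0.5,"rz":0,"grip":5}]';python3 -m handwheel '[{"dx":0,"dy":0,"dz":0,"rx":0,"ry":0,"rz":0,"grip":5},{"dx":0,"dy":0,"dz":0,"rx":0,"ry":0,"rz":0,"grip":5},{"dx":0,"dy":0,"dz":0,"rx":0,"ry":0,"rz":0,"grip":5}]'; python3 tilt.py; python3 pic.py 12
```

```text
clock: 16.65
tcp_pos: [0.5859, 0.1584, 0.2537]
tool_rot: [0.114, 0.917, -0.047, 0.38]
force: [0.1, -0.0, -1.2]
opening: 0.014
clock: 16.95
tcp_pos: [0.5863, 0.1584, 0.2536]
tool_rot: [0.114, 0.917, -0.047, 0.38]
force: [0.1, 0.1, -0.9]
opening: 0.0137
tilt 45.01 roll 0.06 spout [529.4 172.8 156.7] tcp [586.3 158.4 253.6] q [ 0.42  0.29  1.93 -1.09  0.51 -0.03] F [ 0.1  0.1 -0.9] M [ 0.13  0.56 -0.02] t 16.95 v 0.003
```

View pics/p12.png

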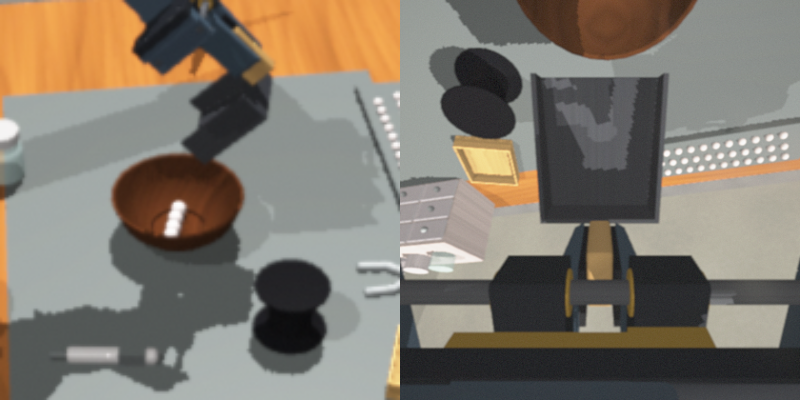

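Tilt is 45.0°, the scoop hasn't slipped in the grip, and the pearls show in the bowl at about (174,218). Final check of the pearl count and the other objects.

```bash
python3 - <<'E'
from h import *
s=snapshot("side")[:,:,::-1].copy(); cv2.imwrite("pics/sidef.png",s)
a=cv2.resize(s[130:195,225:315],(720,520),interpolation=cv2.INTER_CUBIC); cv2.imwrite("pics/bf.png",a)
E
```

```text
(no output)
```

View pics/bf.png

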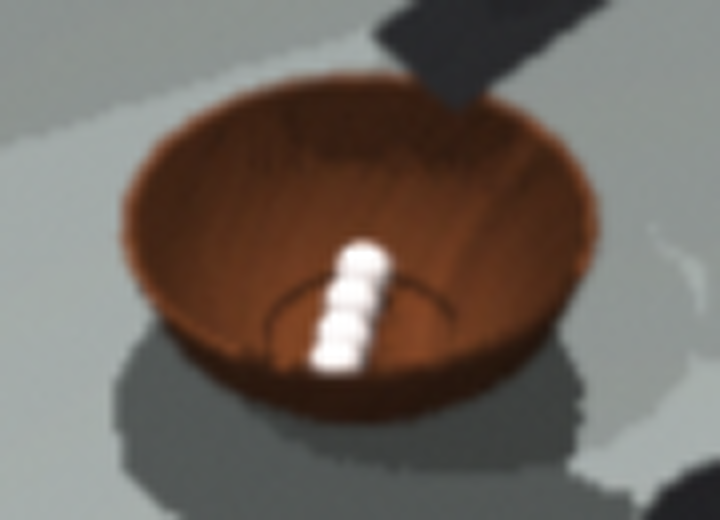

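View pics/sidef.png

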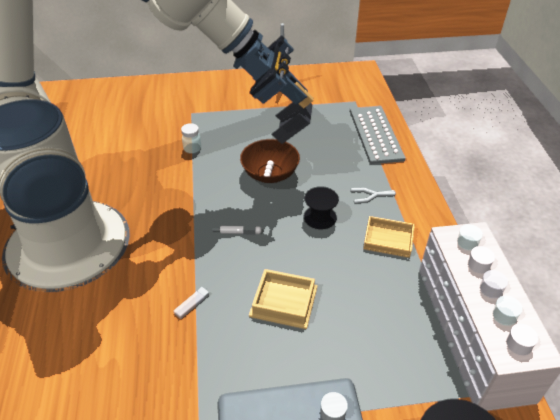

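All four pearls are in the bowl, and the bowl and bystanders are at their starting pixels. The arm is still, so I'm handing in.

```bash
python3 -c "
from plant import *
print(finish_job()); print(get_state()['clock'])"
```

```text
the job is handed in; nothing more can be done
None
the job is handed in; nothing more can be done
```

I lifted the scoop straight out of its holder, carried it level to the bowl and tipped it slowly. The four pearls rolled out together at about 12.5° and dropped near the bowl's middle. I handed the job in at about 17 s of the 56 s allowed; no verdict is reported.

**Final pose:** The gripper still held the scoop (opening 13.7 mm) and the arm was still. The spout was tipped down 45.0°, about 97 mm above the bowl's rim and some 20 mm from its centre.

**Last checks:** The last side picture showed all four pearls in the bowl. None was on the bench where I could see, and the bowl and other objects were at their starting pixels.

**What disagreed:**
- The cameras differed by about 3 mm on where the scoop stood. I centred the grasp with the wrist camera instead.
- Joint 4 was nearing its -1.22 limit during the final tip. I turned the scoop 8° and raised it 30 mm, and the joint finished at -1.09.

I took no last picture from the top camera, because the arm blocks its view of the bowl.

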